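# Slide a bottle along the shaker's fixed bar to its stop and clamp it

### The arm

A 7-joint arm with a two-finger parallel gripper is mounted at the origin on the work surface; the furniture and walls round the work are solid. World frame = base frame: x ahead of the robot, y to its left, z up, the work surface at z = 0. Lengths are in m, angles in rad, forces in N, time in s.
With the tool pointing down it reaches from about 0.425 to 0.925 m from the base axis. Payload 6.8 kg.
Tool frame: the origin (TCP) lies at the centre of the arm's flange, where the gripper is bolted on; the fingertips stand 173 mm ahead of it and the grasp point (between the pads) lies 155 mm ahead of it (finger_overhang is the distance from the TCP to the fingertips, in m); y points along the fingers, z is the direction in which the jaws open and shut, and the axes are right-handed (so a half turn about y gives the same grasp; the last joint's range is limited). The gripper opens to 85 mm and grips with 20 to 120 N. Pads are 22 mm wide; open, the fingers measure 114 mm over their backs; the gripper's body (76 mm by 85 mm) begins 54 mm behind the grasp point. The pads swing forward as they close: fully open they stand 13 mm farther back than shut.
Start: joints at [1.082, 0.477, 0.022, 1.555, -0.011, 1.109, -0.083], TCP at [0.251, -0.627, 0.405] pointing down, gripper open.
Joint ranges: [-2.96, 2.96], [-0.34, 2.1], [-1.41, 1.46], [0.24, 2.44], [-1.37, 4.51], [0.17, 1.92], [-2.96, 2.96]. Speed limits (rad/s): [2.39, 2.39, 3.14, 3.14, 3.14, 3.14, 3.14].

### API

Orientations are given as a rotation vector (axis times angle).
In Python, from bench import get_obs, grab_frame, hand_in, finger_overhang gives the robot as it stands. The module is installed in compiled form; this text tells all that it offers.
- The arm moves only by the shell command python3 -m jog 'ROWS' [FORCE]. ROWS is JSON, a list of rows, each a list of 3 entries, a list of its own where there are three numbers: the shift along the tool's x, y, z in cm, then the turn about the tool's y in rad, then the gripper command: -1 is fully open, 1 is shut, values between are in proportion. In form: [[[x, y, z], twist, gripper], ...]. A call has 1 to 10 rows; each row is the pose to reach, as a shift and turn from the pose commanded when the call began, along the tool's axes at that moment; what a row does not reach only later rows make up. A row lasts 1/8 s, in which the tool goes at most 62.5 mm and 10.7 degrees, less where a joint would pass 70% of its speed; a pose out of reach is approached as far as the arm can. A call with a gripper value outside its range is refused whole. The fingers move at their own pace and stop on an object; FORCE is the grip in N (left out, the last holds). Time passes only in rows, so rows that repeat a pose let the fingers close. It gives the time, the measured TCP pose, the force and the opening at its end, in the units of the state.
- get_obs(): the state, without advancing time (a new reading comes with each control period).
- grab_frame(name): name is "side" or "top"; returns a dict with "image" (480x640x3 uint8, blue, green, red), "fx", "fy", "cx", "cy" (pixels), "origin" and "rotation" of the camera in the world. Camera axes: x right, y up, looking along -z (the intrinsics and any distortion apply to the point x, -y, -z); pixel columns grow to the right and rows downward; lengths in m; the calibration is good to about 2 mm. A picture is of the moment at which its call begins. There is no depth.
- hand_in(): hands the job in, once; it reports no verdict.
The state is a dict: "clock": time; "joints": joint angles; "qvel": joint speeds; "tau": joint torques, N m; "tcp_pos": TCP position; "orientation": TCP orientation; "contact_force": force on the tool from outside, world axes, zero at the start; "moment": the same for the moment, N m; "grip_width": finger opening in m.
Only numpy, scipy, OpenCV 4.12 (cv2) and the standard library are available. Lean on these libraries where they do the work, as an engineer would, in place of code of your own. Each camera call takes 0.05 s, during which the arm holds its last target.

### The job

Get the amber bottle on the orbital shaker ready to run: push it, standing, along the fixed rear bar until it is fully home against the end stop at its left, keeping it against the bar all the way, pushing gently and not lifting it (its cap is only loosely on). Then push the clamp bar in until its sprung rubber foot holds the bottle with about 6 newtons - firm, but the glass must not be squeezed hard - and let go. Leave the white bottle that is already clamped, and everything else on the bench, as it is.

Things in the scene. Friction and masses are not known exactly. Their poses are not given: they have to be found in the camera images.
- shaker: low orbital shaker, 270 x 380 mm, fixed, seldom square to the robot; origin under its centre, x away from its control panel (and the robot), y along the bars to the left, z up. Smooth grey mat at z = 75 mm, x and y within 122 and 182. Two guide rails, 12 wide, 9 high, lie along x at y = -174 and +68. Left of the end stop (y over 74) a second station is already loaded. Nothing stands over the platform.
- fixed_bar (a point): middle of the face (towards the robot) of the fixed rear bar, a slippery black polymer strip (friction about 0.25), 25 mm above the mat, at x = +75 mm in the shaker's frame; axes as the shaker's. The bar runs along y over the whole platform, 6 to 44 mm above the mat, and is 18 mm thick
- amber_bottle: amber glass bottle, white cap, loose on the right part of the mat, up to 4 mm clear of the fixed bar; body 58 mm in diameter, 90 high, cap 34 wide up to 112; 0.3 to 0.5 kg; origin at the centre of its underside, z up. It has to travel 80 to 150 mm. Friction on the mat 0.3 to 0.5. Push it with less than 20 N and keep it within 10 mm of the bar
- home (a point): point on the mat where the bottle's origin is when it touches both fixed bar and end stop: x = +46, y = +31 mm in the shaker's frame; axes as the shaker's
- end_stop: fixed cross piece that ends the bottle's lane at the left, turned with the shaker: rubber-faced plate 66 mm long (along x), 14 mm thick, up to 44 mm above the mat; origin at the mat, in the middle of the face that stops the bottle (y = +60 mm in the shaker's frame; the face looks along -y)
- clamp_bar: moving clamp bar in front of the lane, parallel to the fixed bar: aluminium, 252 mm long (along y), 16 thick, 15 to 45 mm above the mat. Slides only along the shaker's x, towards the fixed bar, in stiff guides: about 9 N keep it moving and it stays where it is left. Origin in the middle of its rear face (to the bottle), 30 mm above the mat; axes as the shaker's
- push_pad (a point): centre of the front face of the clamp bar's rubber push pad (60 mm wide, 22 high), 20 mm in front of the bar's rear face, 30 mm above the mat; axes as the shaker's. Push here, along +x
- foot_mount (a point): middle of the clamp bar's rear face where a threaded stud goes through, 84 mm left of the bar's middle, opposite home. Behind the bar it carries a rubber foot, 27 mm wide, on a spring of 2.5 N per mm, 7 mm travel (over 10 N is too much for the glass). The stud is set differently each run, unmeasured: the foot reaches 17 to 47 mm behind the bar, so feel for it. Its front knob sticks out up to 62 mm
- hdpe_bottle: white plastic bottle, 62 mm in diameter and 120 mm high, standing clamped in the left station of the shaker; origin at the centre of its underside. Leave it
- buffer_bottle: clear bottle with a blue cap, 66 mm in diameter, 128 mm high, on the bench to the right; origin at the centre of its underside. Leave it
- beaker: empty plastic beaker, 59 mm in diameter, 70 mm high, on the bench to the right; origin at the centre of its underside. Leave it
- wash_bottle: white wash bottle with a red spout, 67 mm in diameter, 196 mm high, on the bench at the left; origin near the centre of its underside. Leave it
Things that resemble listed ones, but are neither listed nor needed, are in the scene too. What is shaped like the amber_bottle but pink is not meant.

How it is judged:
By the outcome, as a careful person would: the job done as asked, in the order asked, and still so for the second after the job is handed in, with the robot touching nothing.
It also fails if it takes over 67 s, if anything falls off the work surface, if the arm or the gripper's body presses on something with over 40 N, if the wrist force passes 120 N, or if a joint passes its speed limit or range.

## Working session

There is one attempt and no reset: what is moved stays moved. The work goes in short steps, Python scripts to look and compute and a shell command to move; the robot and the scene stay as the last step left them, time stands still between calls to the robot, and variables do not carry over. Pictures are saved under pics/ and viewed, and the job is handed in when it is done.

```bash
mkdir -p pics; ls; python3 - <<'E'
from bench import *
import cv2
o=get_obs()
for k,v in o.items(): print(k,v)
print(finger_overhang)
for n in("side","top"):
    f=grab_frame(n); cv2.imwrite(f"pics/{n}0.png",f["image"]); print({k:v for k,v in f.items() if k!="image"})
E
```

```text
pics
clock 0.0
joints [ 1.08194067  0.47778294  0.02234109  1.55644451 -0.01150166  1.10930444
 -0.0830689 ]
qvel [-6.05007820e-04 -3.20705215e-04 -1.40061043e-03  4.41669814e-04
  6.66277981e-05  5.20840480e-04 -6.18318113e-04]
tau [-1.24675244e-03 -5.96459699e+01  1.60714701e+00 -2.81201327e+01
  1.24574019e-02  9.35408782e-03  8.25244172e-06]
tcp_pos [ 0.25074967 -0.62639953  0.4037399 ]
orientation [-0.38850432  2.01499027 -2.01140582]
contact_force [-0.2252342  -0.00131985 -0.1446387 ]
moment [0.00294713 0.00077302 0.00268734]
grip_width 0.08540677114444817
0.1734
{'fx': 444.42302912960713, 'fy': 444.42302912960713, 'cx': 315.8504557164584, 'cy': 243.05955721863222, 'origin': array([0.0865229 , 0.80575654, 0.76951127]), 'rotation': array([ 0.34628878, -1.18802835, -2.3341942 ])}
{'fx': 495.12385593876655, 'fy': 495.12385593876655, 'cx': 318.1087404903368, 'cy': 244.2593084132884, 'origin': array([0.38738925, 0.00232261, 1.41501338]), 'rotation': array([ 0.1369083 , -0.12647451, -1.57191369])}
```

View pics/top0.png

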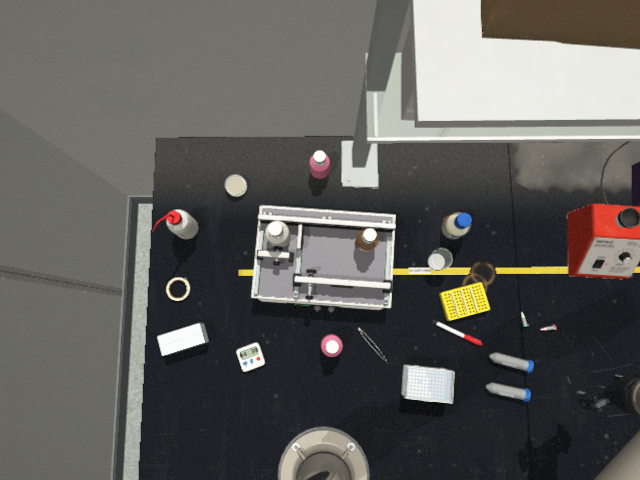

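View pics/side0.png

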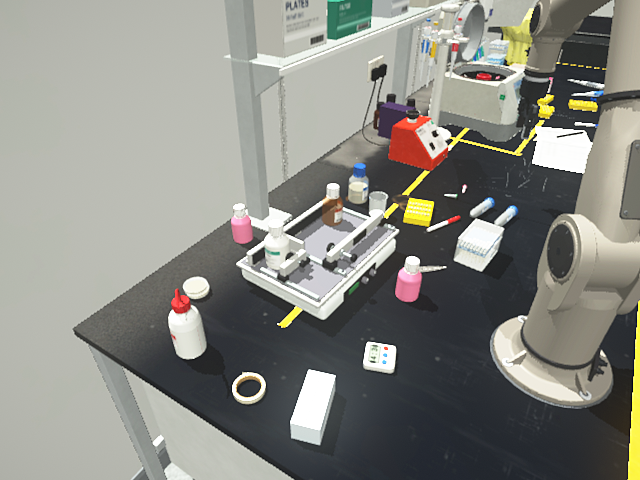

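The top view shows the shaker at about (325,257), the amber bottle at (368,238), the clamped white bottle at (277,235), the foot and knob at (310,280), and a pink decoy at (331,346). I'll zoom in on the shaker.

```bash
cat > h.py <<'E'
import numpy as np, cv2
from scipy.spatial.transform import Rotation as R
from bench import *
def ray(f,u,v):
    M=R.from_rotvec(f["rotation"]).as_matrix()
    return f["origin"], M@np.array([(u-f["cx"])/f["fx"],-(v-f["cy"])/f["fy"],-1.])
def onz(f,u,v,z):
    o,d=ray(f,u,v); return o+d*(z-o[2])/d[2]
def proj(f,p):
    M=R.from_rotvec(f["rotation"]).as_matrix()
    c=(np.asarray(p)-f["origin"])@M
    return np.array([f["cx"]+f["fx"]*c[0]/-c[2], f["cy"]-f["fy"]*c[1]/-c[2]])
def tri(a,ua,b,ub):
    o1,d1=ray(a,*ua);o2,d2=ray(b,*ub)
    s=np.linalg.lstsq(np.c_[d1,-d2],o2-o1,rcond=None)[0]
    p,q=o1+s[0]*d1,o2+s[1]*d2
    return (p+q)/2,np.linalg.norm(p-q)
def crop(f,x0,y0,w,h,k,name):
    cv2.imwrite(name,cv2.resize(f["image"][y0:y0+h,x0:x0+w],None,fx=k,fy=k,interpolation=cv2.INTER_CUBIC))
E
python3 - <<'E'
from h import *
crop(grab_frame("top"),240,195,170,130,4.7,"pics/t1.png")
crop(grab_frame("side"),230,170,180,150,4,"pics/s1.png")
E
```

```text
(no output)
```

View pics/t1.png

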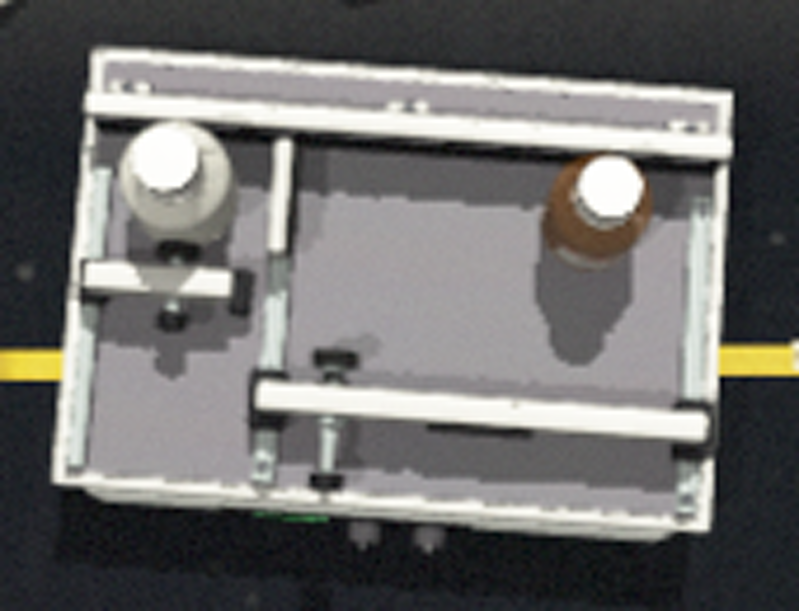

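View pics/s1.png

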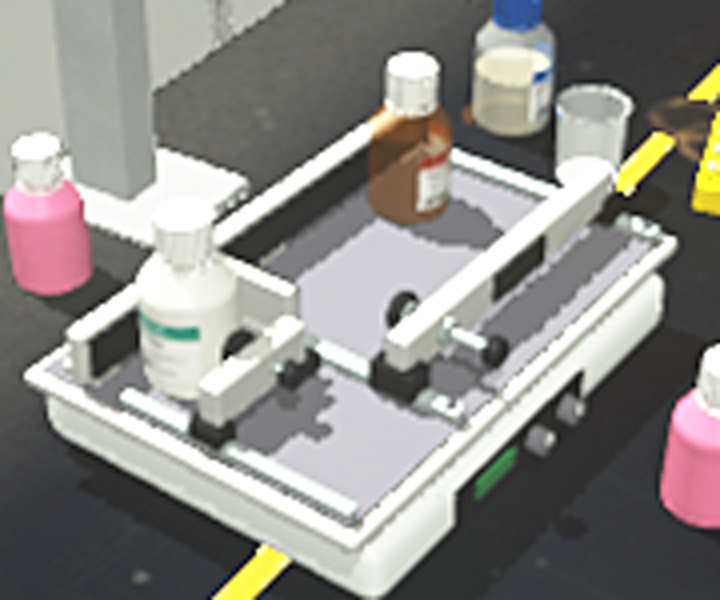

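The crops show the fixed bar's top face running from crop (88,105) to (730,147). The end stop is at (281,195), the clamp bar at (255..710, 395..425), the foot at (335,360), the knob tip at (325,482), and the amber cap at (610,187). Next I'll measure the edges.

```bash
python3 - <<'E'
from h import *
f=grab_frame("top"); s=grab_frame("side")
g=cv2.cvtColor(f["image"],cv2.COLOR_BGR2GRAY).astype(float)
def prof_edges(p0,p1,z,n=40,half=7):
    # sample across line p0->p1 (crop px), strongest +/- gradients sub-pixel
    p0=np.array(p0)/4.7+[240,195]-.4;p1=np.array(p1)/4.7+[240,195]-.4
    t=(p1-p0)/np.linalg.norm(p1-p0);nn=np.array([-t[1],t[0]])
    off=np.arange(-half,half+.01,.1);out=[[],[]]
    for a in np.linspace(.05,.95,n):
        c=p0+(p1-p0)*a
        P=(c+off[:,None]*nn).astype(np.float32)
        pr=cv2.remap(g.astype(np.float32),P[:,0].reshape(-1,1),P[:,1].reshape(-1,1),cv2.INTER_CUBIC).ravel()
        d=np.gradient(cv2.GaussianBlur(pr.reshape(-1,1),(1,9),1.5).ravel())
        out[0].append(onz(f,*P[d.argmax()],z)[:2]);out[1].append(onz(f,*P[d.argmin()],z)[:2])
    return [np.array(o) for o in out]
def fit(P):
    c=np.median(P,0)
    for _ in range(4):
        v=cv2.fitLine(P.astype(np.float32),cv2.DIST_HUBER,0,1e-4,1e-4).ravel()
        n=np.array([-v[1],v[0]]);r=(P-v[2:])@n;P=P[abs(r)<max(.0015,1.5*np.std(r))]
    return v[2:],v[:2],len(P),np.std((P-v[2:])@n)
for nm,a,b,z in (("fixed",(88,106),(730,147),.119),("clamp",(275,397),(680,425),.120),("stop",(284,145),(278,245),.119)):
    e=prof_edges(a,b,z,half=4)
    for q in e:
        p,d,n,sd=fit(q); print(nm,p.round(4),"ang",round(np.degrees(np.arctan2(d[1],d[0])),2),n,round(sd,4))
# coarse corners
c=lambda u,v,z:onz(f,u/4.7+240-.4,v/4.7+195-.4,z).round(4)
for nm,u,v,z in(("fixL",88,93,.119),("fixLf",88,117,.119),("fixRb",731,135,.119),("fixRf",728,158,.119),("clampLf",256,409,.12),("clampRf",706,440,.12),("clampLb",257,381,.12),("clampRb",710,412,.12),("stopfrontR",287,250,.119),("foot c",335,358,.105),("foottop",335,350,.118),("knob",325,482,.105),
 ("rimTL",92,48,.08),("rimTR",732,92,.08),("rimBL",53,484,.08),("rimBR",712,530,.08)): print(nm,c(u,v,z))
# amber cap
hsv=cv2.cvtColor(f["image"],cv2.COLOR_BGR2HSV)
cap=(hsv[:,:,1]<50)&(hsv[:,:,2]>200); 
n,l,st,ce=cv2.connectedComponentsWithStats(cap[220:255,350:390].astype(np.uint8))
for i in range(1,n):
    if st[i,4]>30: u,v=ce[i]+[350,220]; print("cap",st[i],u,v,onz(f,u,v,.187))
E
```

```text
fixed [ 0.6753 -0.0239] ang 85.57 33 0.0004
fixed [ 0.6624 -0.0188] ang 85.5 38 0.0004
clamp [ 0.5155 -0.0304] ang 85.49 40 0.0004
clamp [ 0.4989 -0.0495] ang 85.41 40 0.0003
stop [0.6243 0.0562] ang -4.55 40 0.0003
stop [0.6374 0.0591] ang 24.75 20 0.0017
fixL [0.6889 0.1706 0.119 ]
fixLf [0.6749 0.1704 0.119 ]
fixRb [ 0.6622 -0.1955  0.119 ]
fixRf [ 0.6489 -0.1934  0.119 ]
clampLf [0.5076 0.0739 0.12  ]
clampRf [ 0.489  -0.1762  0.12  ]
clampLb [0.5232 0.0734 0.12  ]
clampRb [ 0.5046 -0.1789  0.12  ]
stopfrontR [0.5974 0.0568 0.119 ]
foot c [0.5376 0.0301 0.105 ]
foottop [0.5407 0.0298 0.118 ]
knob [0.4678 0.0359 0.105 ]
rimTL [0.7252 0.1737 0.08  ]
rimTR [ 0.6963 -0.2029  0.08  ]
rimBL [0.4689 0.1921 0.08  ]
rimBR [ 0.441  -0.1837  0.08  ]
cap [  0   1  40   7 186] 370.3440860215054 223.80107526881721 [ 0.64692828 -0.12244594  0.187     ]
cap [ 13   9  14  12 132] 369.5 234.27272727272728 [ 0.61996836 -0.11972127  0.187     ]
cap [37 21  3 14 38] 388.0526315789474 248.10526315789474 [ 0.58436901 -0.16547615  0.187     ]
```

```bash
python3 - <<'E'
from h import *
f=grab_frame("top"); s=grab_frame("side"); o=get_obs()
M=R.from_rotvec(o["orientation"]).as_matrix(); print("tool axes (cols)\n",M.round(3))
yaw=np.radians(-4.5); ex=np.array([np.cos(yaw),np.sin(yaw),0]);ey=np.array([-np.sin(yaw),np.cos(yaw),0]);O=np.array([.5829,-.0053,0])
S=lambda p:np.round([(p-O)@ex*1e3,(p-O)@ey*1e3,p[2]*1e3],1)
# amber cap: triangulate tops
t=lambda u,v:(u/4.7+240-.4,v/4.7+195-.4); q=lambda u,v:(u/4+230-.4,v/4+170-.4)
for nm,a,b in(("captop",t(610,184),q(414,66)),("foot",t(335,358),q(404,312)),("knob",t(325,482),q(494,349)),("clampLtop",t(257,381),q(390,335)),("fixLfront",t(88,117),q(88,352)),("stopend",t(279,250),q(290,300)),("hdpe cap",t(167,150),q(187,212))):
    p,e=tri(f,a,s,b);print(nm,S(p),"err mm",round(e*1e3,1))
# amber body in side view: edges of amber at mid body height
hs=cv2.cvtColor(f["image"],cv2.COLOR_BGR2HSV)
for nm,u,v,z in(("buffer",462,218,.128),("beaker",440,258,.07),("pink",331,346,.1)): print(nm,onz(f,u,v,z).round(3),S(onz(f,u,v,z)))
for z in(.4,.6,.8,1.):print(z,onz(f,372,138,z).round(3),onz(f,367,60,z).round(3))
p,e=tri(f,(372,138),s,(238,68));print("shelf?",p,e)
E
```

```text
tool axes (cols)
 [[-0.928 -0.     0.372]
 [-0.372  0.    -0.928]
 [ 0.    -1.    -0.   ]]
captop [  45.9 -112.   184.8] err mm 4.1
foot [-49.1  31.  103.8] err mm 3.1
knob [-118.3   31.9  106.7] err mm 0.4
clampLtop [-67.4  72.8 119.7] err mm 4.0
fixLfront [ 78.7 182.8 107.7] err mm 3.8
stopend [ 10.9  68.1 108.5] err mm 0.2
hdpe cap [ 44.7 125.6 192.7] err mm 6.5
buffer [ 0.674 -0.372  0.128] [ 119.2 -358.4  128. ]
beaker [ 0.575 -0.323  0.07 ] [  16.9 -317.1   70. ]
pink [ 0.341 -0.022  0.1  ] [-239.7  -35.4  100. ]
0.4 [ 0.791 -0.109  0.4  ] [ 0.973 -0.102  0.4  ]
0.6 [ 0.711 -0.087  0.6  ] [ 0.857 -0.081  0.6  ]
0.8 [ 0.632 -0.065  0.8  ] [ 0.742 -0.061  0.8  ]
1.0 [ 0.552 -0.043  1.   ] [ 0.627 -0.04   1.   ]
shelf? [ 0.80731046 -0.07208473  0.46736388] 0.10107421246576
```

The measurements agree:
- **Shaker:** turned -4.5°, centre near (0.583, -0.005).
- **Bar faces and lengths:** match the given sizes to about 1 mm.
- **Amber bottle:** near shaker (46, -112), so it has about 143 mm to travel.

I'll push with the back of a half-open finger, turned 25° toward the bar, so the gripper body stays clear of the cap.

```bash
python3 -m jog '[[[-10,0,-6],0.18,-0.41],[[-20,0,-12],0.36,-0.41],[[-30,0,-18],0.54,-0.41],[[-40,0,-24],0.72,-0.41],[[-46.7,0,-28.1],0.895,-0.41],[[-46.7,0,-28.1],0.895,-0.41],[[-46.7,0,-28.1],0.895,-0.41],[[-46.7,0,-28.1],0.895,-0.41],[[-46.7,0,-28.1],0.895,-0.41],[[-46.7,0,-28.1],0.895,-0.41]]'
cat >> h.py <<'E'
yaw=np.radians(-4.5); ex=np.array([np.cos(yaw),np.sin(yaw),0]);ey=np.array([-np.sin(yaw),np.cos(yaw),0]);O=np.array([.5829,-.0053,0])
S=lambda p:np.round([(p-O)@ex*1e3,(p-O)@ey*1e3,p[2]*1e3],1)
def W(xs,ys,z): return O+ex*xs/1e3+ey*ys/1e3+np.array([0,0,z/1e3])
def shift(xs,ys,z):  # cm in tool axes to reach a shaker-frame point (mm)
    o=get_obs();M=R.from_rotvec(o["orientation"]).as_matrix();return (M.T@(W(xs,ys,z)-o["tcp_pos"])*100).round(2)
def st():
    o=get_obs();M=R.from_rotvec(o["orientation"]).as_matrix();z=M[:,2]
    print("t",round(o["clock"],2),"tcpS",S(o["tcp_pos"]),"toolz world deg",np.degrees(np.arctan2(z[1],z[0])).round(2),"F shaker",[round(float(o["contact_force"]@a),2) for a in(ex,ey)],round(o["contact_force"][2],2),"grip",round(o["grip_width"],4)); return M
E
python3 - <<'E'
from h import *
M=st();print(M.round(3));print(shift(11.6,-186,262))
crop(grab_frame("top"),200,150,260,190,3,"pics/t2.png")
crop(grab_frame("side"),230,100,260,200,3,"pics/s2.png")
E
```

```text
clock: 1.65
tcp_pos: [0.5825, -0.187, 0.4046]
orientation: [-0.501, -1.941, 1.935]
contact_force: [0.3, -0.0, 0.2]
grip_width: 0.0606
t 1.65 tcpS [  13.9 -181.2  404.6] toolz world deg -118.98 F shaker [0.29, 0.0] 0.24 grip 0.0606
[[-0.875  0.001 -0.485]
 [ 0.485  0.002 -0.875]
 [ 0.    -1.    -0.003]]
[1.000e-02 1.426e+01 5.700e-01]
```

View pics/s2.png

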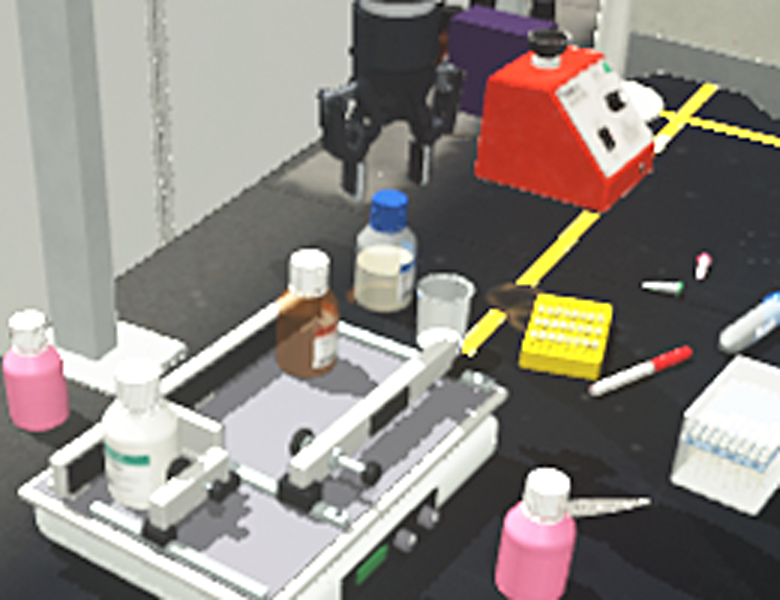

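View pics/t2.png

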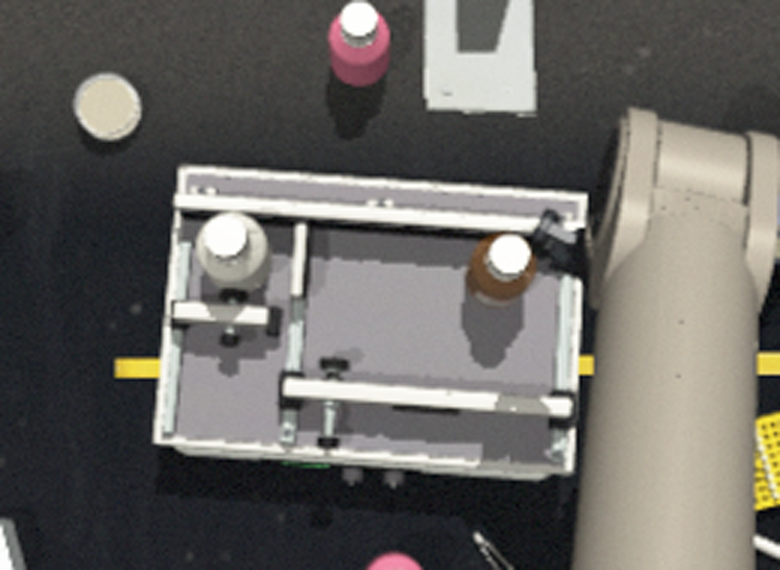

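In the side view, the knuckles at (330,120) and (455,110) stand about 28 mm wider than the finger backs. A back-of-finger push would hit the bottle's shoulder, so I'll push with the closed fingers' flat side. I'll keep the tips about 44 mm above the mat so the gripper body passes just over the cap.

```bash
python3 -m jog '[[[0,0,0.6],-0.18,1],[[0,0,0.6],-0.36,1],[[0,0,0.6],-0.54,1],[[0,0,0.6],-0.72,1],[[0,0,0.6],-0.9,1],[[0,0,0.6],-1.08,1],[[0,0,0.6],-1.26,1],[[0,0,0.6],-1.44,1],[[0,0,0.6],-1.65,1],[[0,0,0.6],-1.65,1]]' 20
python3 - <<'E'
from h import *
M=st();print(M.round(3));print(get_obs()["joints"].round(2));print(shift(28.9,-159,292))
E
```

```text
clock: 3.0
tcp_pos: [0.5761, -0.1995, 0.4047]
orientation: [-0.969, 1.524, -1.525]
contact_force: [-0.2, 0.3, 0.3]
grip_width: -0.0
t 3.0 tcpS [   8.4 -194.1  404.7] toolz world deg -25.13 F shaker [-0.27, 0.3] 0.26 grip -0.0
[[-0.425 -0.     0.905]
 [-0.905 -0.001 -0.425]
 [ 0.001 -1.    -0.   ]]
[ 0.47  0.39 -0.31  1.7   0.13  1.07 -0.32]
[-4.02 11.27  0.68]
```

```bash
python3 -m jog '[[[-4,0,0.7],0,1],[[-4,0,0.7],0,1],[[-4,0,0.7],0,1],[[-4,3,0.7],0,1],[[-4,6,0.7],0,1],[[-4,8,0.7],0,1],[[-4,9,0.7],0,1],[[-4,9,0.7],0,1],[[-4,9,0.7],0,1]]'
python3 - <<'E'
from h import *
M=st();print(M.round(3));print(shift(28.9,-159,292))
crop(grab_frame("side"),270,130,160,120,5,"pics/s3.png")
E
```

```text
clock: 4.12
tcp_pos: [0.6007, -0.1642, 0.3157]
orientation: [-0.97, 1.521, -1.523]
contact_force: [0.5, -0.5, 0.2]
grip_width: -0.0002
t 4.12 tcpS [  30.2 -157.1  315.7] toolz world deg -24.94 F shaker [0.53, -0.46] 0.19 grip -0.0002
[[-0.422  0.002  0.907]
 [-0.907 -0.    -0.422]
 [-0.    -1.     0.002]]
[ 0.23  2.37 -0.06]
```

View pics/s3.png

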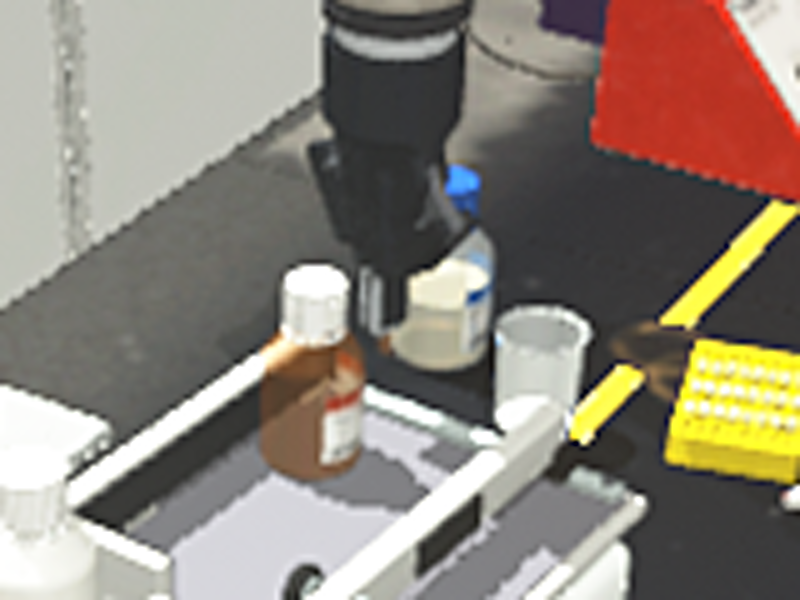

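The fingers, at crop (385,290), are just to the right of the cap at (315,300), and the body is above it. I'll lower to the working height, then start pushing.

```bash
python3 -m jog '[[[0.1,0.8,0],0,1],[[0.2,1.6,0],0,1],[[0.2,2.35,0],0,1],[[0.2,2.35,0],0,1],[[0.2,2.35,0],0,1]]'
python3 - <<'E'
from h import *
M=st()
print("ex,ey in tool", (M.T@ex).round(3),(M.T@ey).round(3)); print(shift(32,-149,292))
E
```

```text
clock: 4.8
tcp_pos: [0.5995, -0.1659, 0.2912]
orientation: [-0.971, 1.522, -1.522]
contact_force: [-0.0, -0.5, -0.1]
grip_width: 0.0006
t 4.8 tcpS [  29.2 -158.8  291.2] toolz world deg -24.92 F shaker [0.02, -0.5] -0.14 grip 0.0006
ex,ey in tool [-0.349  0.     0.937] [-0.937  0.    -0.349]
[-1.02 -0.08 -0.08]
```

```bash
python3 -m jog '[[[-0.2,0,0],0,1],[[-0.4,0,0],0,1],[[-0.6,0,0],0,1],[[-0.75,0,0],0,1],[[-0.9,0,0],0,1],[[-1.05,0,0],0,1],[[-1.2,0,0],0,1],[[-1.35,0,0],0,1]]'
python3 - <<'E'
from h import *
M=st()
crop(grab_frame("side"),270,130,160,120,5,"pics/s4.png")
E
```

```text
clock: 5.8
tcp_pos: [0.6051, -0.1542, 0.2913]
orientation: [-0.971, 1.522, -1.523]
contact_force: [-1.2, -2.1, 1.6]
grip_width: 0.0
t 5.8 tcpS [  33.8 -146.7  291.3] toolz world deg -24.96 F shaker [-1.08, -2.23] 1.56 grip 0.0
```

View pics/s4.png

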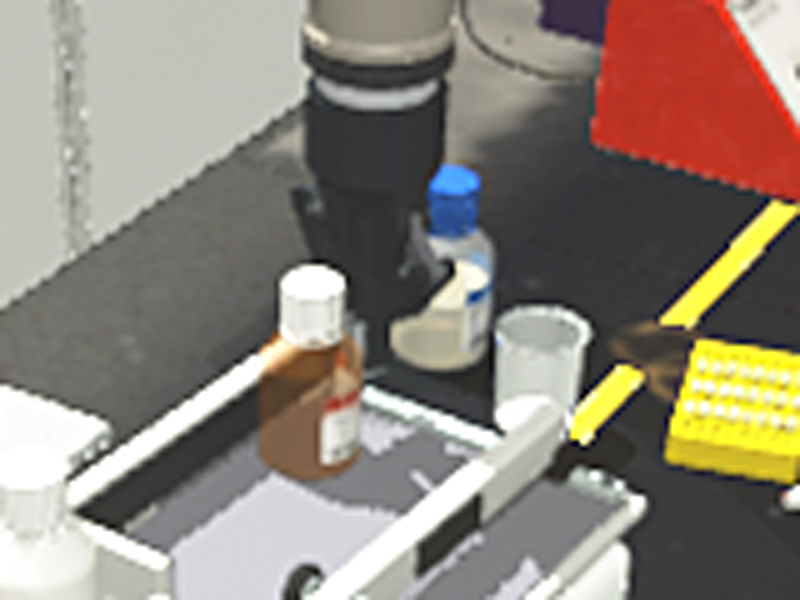

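Contact made: about 2.5 N of push with 1.6 N upward on the tool. I'll go on slowly along the bar and watch for tilting.

```bash
python3 -m jog '[[[-0.13,0,0.0],0,1],[[-0.25,0,-0.03],0,1],[[-0.37,0,-0.07],0,1],[[-0.5,0,-0.11],0,1],[[-0.6,0,-0.15],0,1],[[-0.7,0,-0.19],0,1]]'
python3 - <<'E'
from h import *
M=st(); print(get_obs()["moment"])
crop(grab_frame("side"),270,130,160,120,5,"pics/s5.png")
f=grab_frame("top");crop(f,240,195,170,130,4.7,"pics/t5.png")
E
```

```text
clock: 6.6
tcp_pos: [0.6063, -0.1465, 0.2912]
orientation: [-0.971, 1.522, -1.522]
contact_force: [-0.7, -1.4, 1.0]
grip_width: -0.0002
t 6.6 tcpS [  34.4 -138.9  291.2] toolz world deg -24.92 F shaker [-0.61, -1.43] 0.95 grip -0.0002
[-0.35563075  0.04093373 -0.03960217]
```

View pics/s5.png

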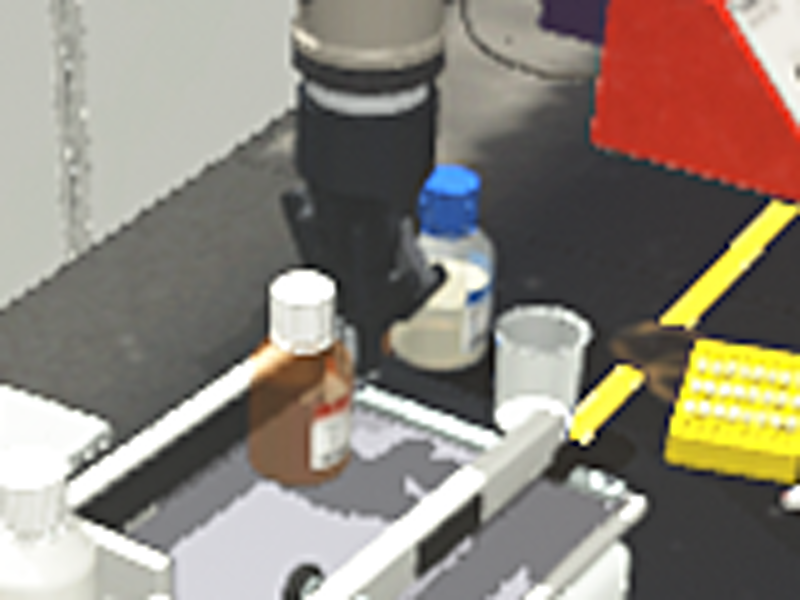

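View pics/t5.png

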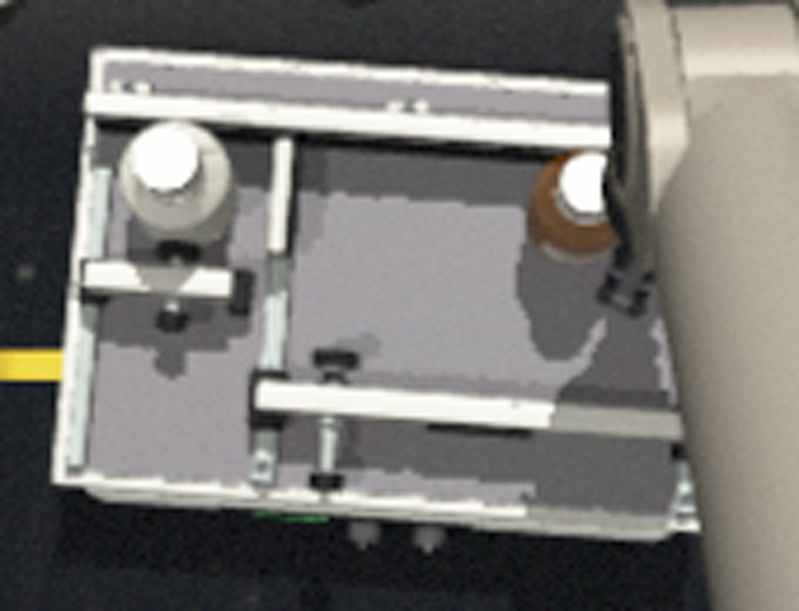

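The bottle slides upright: its cap and base have shifted equally (cap from crop (313,290) to (303,290)). Force is about 1.6 N. I'll continue along the bar.

```bash
python3 -m jog '[[[-0.19,0,-0.07],0,1],[[-0.42,0,-0.155],0,1],[[-0.65,0,-0.24],0,1],[[-0.88,0,-0.325],0,1],[[-1.11,0,-0.41],0,1],[[-1.34,0,-0.495],0,1],[[-1.57,0,-0.58],0,1],[[-1.8,0,-0.665],0,1],[[-2.03,0,-0.75],0,1],[[-2.26,0,-0.84],0,1]]'
python3 -c "
from h import *
st()
crop(grab_frame('side'),250,130,160,120,5,'pics/s6.png')"
```

```text
clock: 7.95
tcp_pos: [0.6082, -0.1224, 0.2912]
orientation: [-0.971, 1.522, -1.522]
contact_force: [-1.1, -2.1, 2.1]
grip_width: -0.0001
t 7.95 tcpS [  34.4 -114.7  291.2] toolz world deg -24.93 F shaker [-0.9, -2.22] 2.12 grip -0.0001
```

View pics/s6.png

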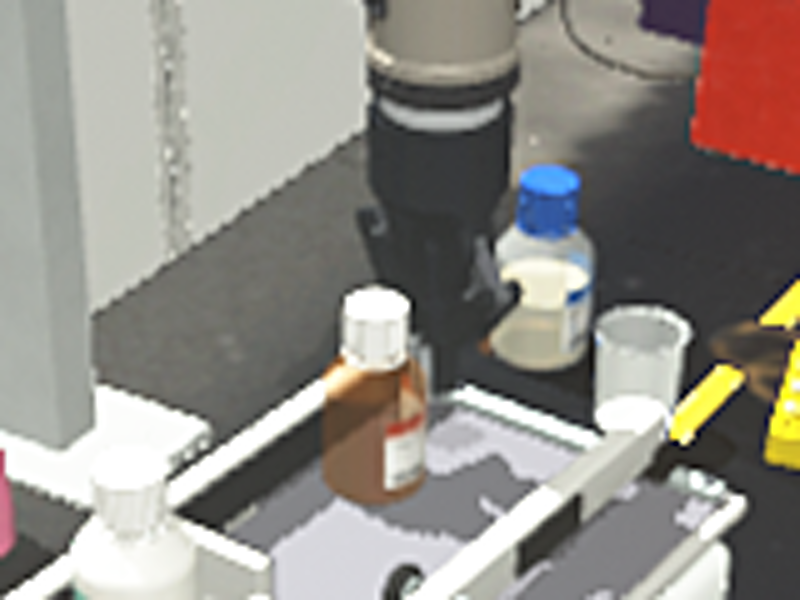

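```bash
python3 -m jog '[[[-0.15,0,-0.055],0,1],[[-0.33,0,-0.12],0,1],[[-0.52,0,-0.19],0,1],[[-0.7,0,-0.26],0,1],[[-0.89,0,-0.33],0,1],[[-1.08,0,-0.4],0,1],[[-1.27,0,-0.47],0,1],[[-1.46,0,-0.54],0,1],[[-1.65,0,-0.61],0,1],[[-1.84,0,-0.68],0,1]]'
python3 -c "
from h import *
st();o=get_obs();print(o['contact_force'],o['moment'])
crop(grab_frame('side'),250,130,160,120,5,'pics/s7.png')"
```

```text
clock: 9.25
tcp_pos: [0.6098, -0.1028, 0.2912]
orientation: [-0.971, 1.522, -1.522]
contact_force: [-0.8, -2.7, 1.5]
grip_width: 0.0001
t 9.25 tcpS [ 34.5 -95.1 291.2] toolz world deg -24.92 F shaker [-0.56, -2.73] 1.49 grip 0.0001
[-0.77027296 -2.6821424   1.48748517] [-0.42123716  0.26383952 -0.02135686]
```

View pics/s7.png

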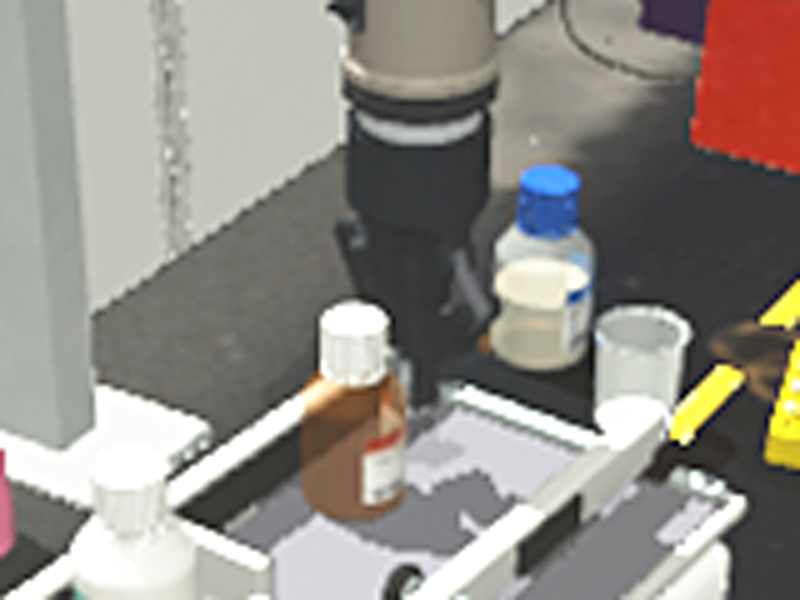

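The bottle is upright and still on the bar, at about 2.8 N. The moments put the contact near the fingertips. Continuing.

```bash
python3 -m jog '[[[-0.19,0,-0.07],0,1],[[-0.42,0,-0.155],0,1],[[-0.65,0,-0.24],0,1],[[-0.88,0,-0.325],0,1],[[-1.11,0,-0.41],0,1],[[-1.34,0,-0.495],0,1],[[-1.57,0,-0.58],0,1],[[-1.8,0,-0.665],0,1],[[-2.03,0,-0.75],0,1],[[-2.26,0,-0.84],0,1]]'
python3 -c "
from h import *
st()"
python3 -m jog '[[[-0.19,0,-0.07],0,1],[[-0.42,0,-0.155],0,1],[[-0.65,0,-0.24],0,1],[[-0.88,0,-0.325],0,1],[[-1.11,0,-0.41],0,1],[[-1.34,0,-0.495],0,1],[[-1.57,0,-0.58],0,1],[[-1.8,0,-0.665],0,1],[[-2.03,0,-0.75],0,1],[[-2.26,0,-0.84],0,1]]'
python3 -c "
from h import *
st()
crop(grab_frame('side'),230,150,160,120,5,'pics/s8.png')
crop(grab_frame('top'),240,195,170,130,4.7,'pics/t8.png')"
```

```text
clock: 10.55
tcp_pos: [0.6118, -0.0787, 0.2912]
orientation: [-0.971, 1.522, -1.522]
contact_force: [-1.0, -1.7, 0.6]
grip_width: 0.0
t 10.55 tcpS [ 34.5 -70.9 291.2] toolz world deg -24.92 F shaker [-0.89, -1.81] 0.62 grip 0.0
clock: 11.8
tcp_pos: [0.6137, -0.0547, 0.2912]
orientation: [-0.971, 1.522, -1.522]
contact_force: [-0.9, -1.9, 1.1]
grip_width: -0.0004
t 11.8 tcpS [ 34.6 -46.9 291.2] toolz world deg -24.92 F shaker [-0.8, -1.97] 1.07 grip -0.0004
```

View pics/s8.png

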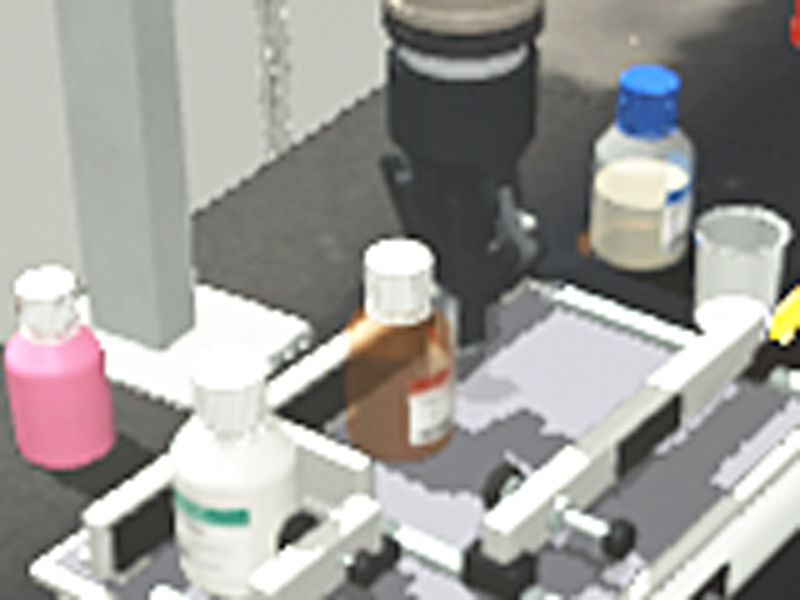

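View pics/t8.png

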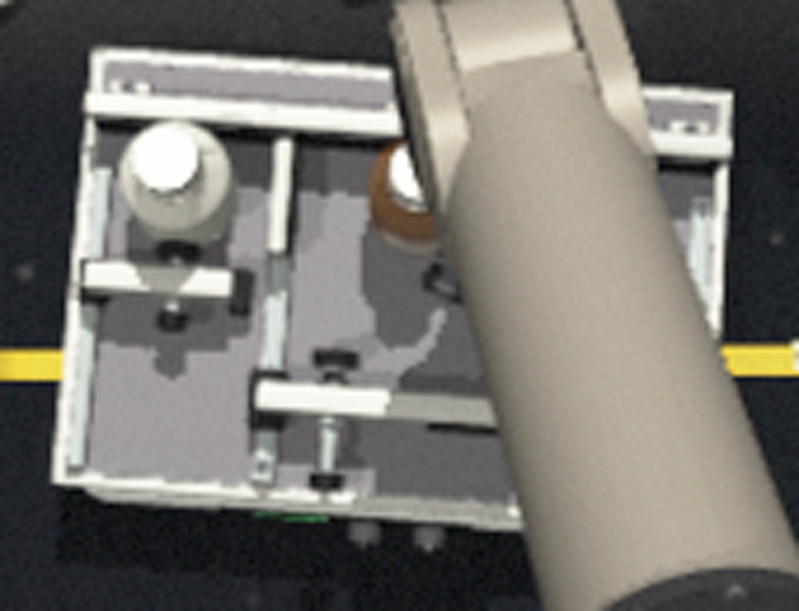

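The bottle is upright and on the bar in both views (cap at side crop (398,280)). About 37 mm to go.

```bash
python3 -m jog '[[[-0.19,0,-0.07],0,1],[[-0.42,0,-0.155],0,1],[[-0.65,0,-0.24],0,1],[[-0.88,0,-0.325],0,1],[[-1.11,0,-0.41],0,1],[[-1.34,0,-0.495],0,1],[[-1.57,0,-0.58],0,1],[[-1.8,0,-0.665],0,1],[[-2.03,0,-0.75],0,1],[[-2.26,0,-0.84],0,1]]'
python3 -c "
from h import *
st()"
python3 -m jog '[[[-0.09,0,-0.035],0,1],[[-0.2,0,-0.075],0,1],[[-0.3,0,-0.112],0,1],[[-0.4,0,-0.15],0,1],[[-0.5,0,-0.186],0,1],[[-0.6,0,-0.223],0,1],[[-0.7,0,-0.26],0,1]]'
python3 -c "
from h import *
st()"
```

```text
clock: 13.15
tcp_pos: [0.6156, -0.0307, 0.2912]
orientation: [-0.971, 1.522, -1.522]
contact_force: [-1.0, -1.4, 0.7]
grip_width: -0.0002
t 13.15 tcpS [ 34.5 -22.7 291.2] toolz world deg -24.93 F shaker [-0.91, -1.52] 0.69 grip -0.0002
clock: 14.02
tcp_pos: [0.6161, -0.0234, 0.2912]
orientation: [-0.971, 1.522, -1.522]
contact_force: [-1.1, -2.1, 0.2]
grip_width: -0.0001
t 14.03 tcpS [ 34.6 -15.4 291.2] toolz world deg -24.93 F shaker [-0.93, -2.15] 0.21 grip -0.0001
```

Now 1 mm rows, in short calls, to feel for the end stop.

```bash
for i in 1; do python3 -m jog '[[[-0.09,0,-0.035],0,1],[[-0.18,0,-0.07],0,1],[[-0.27,0,-0.1],0,1]]' >/dev/null; done; python3 -c "
from h import *
st()"
python3 -m jog '[[[-0.09,0,-0.035],0,1],[[-0.18,0,-0.07],0,1]]' >/dev/null; python3 -c "
from h import *
st()
crop(grab_frame('side'),230,150,160,120,5,'pics/s9.png')
crop(grab_frame('top'),240,195,170,130,4.7,'pics/t9.png')"
```

```text
t 14.4 tcpS [ 34.6 -12.5 291.2] toolz world deg -24.93 F shaker [0.11, -2.21] 1.43 grip -0.0001
t 14.65 tcpS [ 34.5 -10.6 291.2] toolz world deg -24.92 F shaker [-0.42, -2.05] 0.41 grip 0.0005
```

View pics/s9.png

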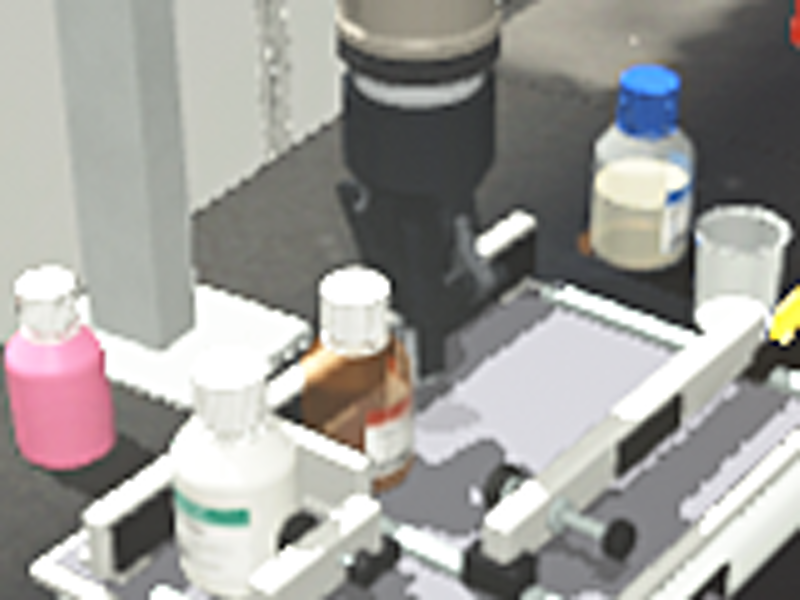

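View pics/t9.png

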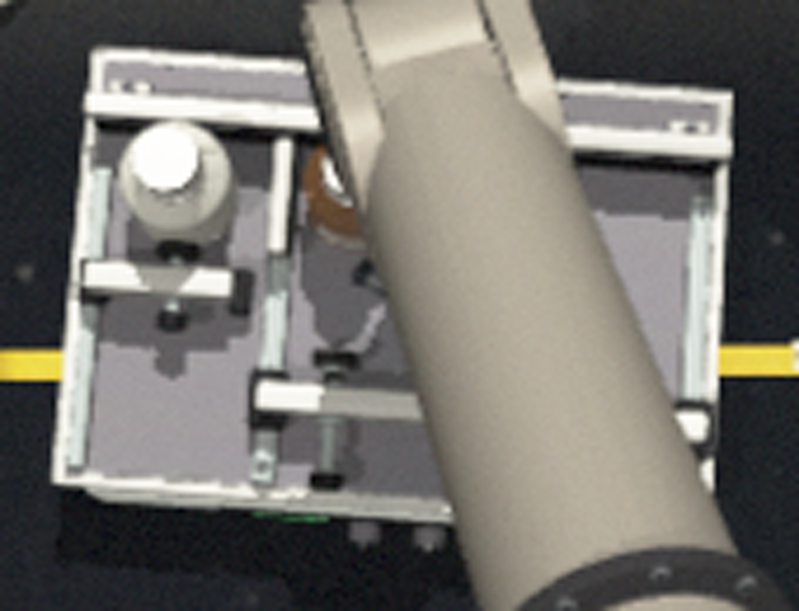

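The bottle's left edge, at top crop (305,195), is still just short of the stop's rubber face at about (293,195).

```bash
python3 -m jog '[[[-0.09,0,-0.035],0,1],[[-0.18,0,-0.07],0,1]]' >/dev/null; python3 -c "
from h import *
st()"
python3 -m jog '[[[-0.09,0,-0.035],0,1]]' >/dev/null; python3 -c "
from h import *
st()"
python3 -m jog '[[[-0.09,0,-0.035],0,1]]' >/dev/null; python3 -c "
from h import *
st()"
```

```text
t 15.0 tcpS [ 34.5  -8.7 291.2] toolz world deg -24.93 F shaker [-1.16, -1.54] 0.71 grip 0.0003
t 15.12 tcpS [ 34.5  -7.6 291.2] toolz world deg -24.92 F shaker [-1.03, -0.66] 0.41 grip -0.0002
t 15.25 tcpS [ 34.5  -6.7 291.2] toolz world deg -24.92 F shaker [-0.23, -1.31] 1.54 grip -0.0
```

```bash
for k in 1; do python3 -m jog '[[[-0.09,0,-0.035],0,1]]' >/dev/null; python3 -c "
from h import *
st()"
python3 -m jog '[[[-0.09,0,-0.035],0,1]]' >/dev/null; python3 -c "
from h import *
st()"; done
```

```text
t 15.38 tcpS [ 34.5  -5.7 291.2] toolz world deg -24.92 F shaker [0.46, -2.02] 1.96 grip -0.0001
t 15.5 tcpS [ 34.5  -5.3 291.2] toolz world deg -24.94 F shaker [-1.5, -4.38] 2.07 grip 0.0003
```

```bash
python3 -m jog '[[[-0.05,0,-0.02],0,1],[[-0.05,0,-0.02],0,1]]' >/dev/null; python3 -c "
from h import *
st()
crop(grab_frame('top'),240,195,170,130,4.7,'pics/t10.png')"
python3 -m jog '[[[-0.05,0,-0.02],0,1],[[-0.05,0,-0.02],0,1]]' >/dev/null; python3 -c "
from h import *
st()"
```

```text
t 15.75 tcpS [ 34.5  -5.2 291.3] toolz world deg -24.98 F shaker [-1.95, -5.04] 2.27 grip 0.0001
t 16.05 tcpS [ 34.5  -5.1 291.3] toolz world deg -25.0 F shaker [-1.11, -6.16] 2.59 grip 0.0
```

View pics/t10.png

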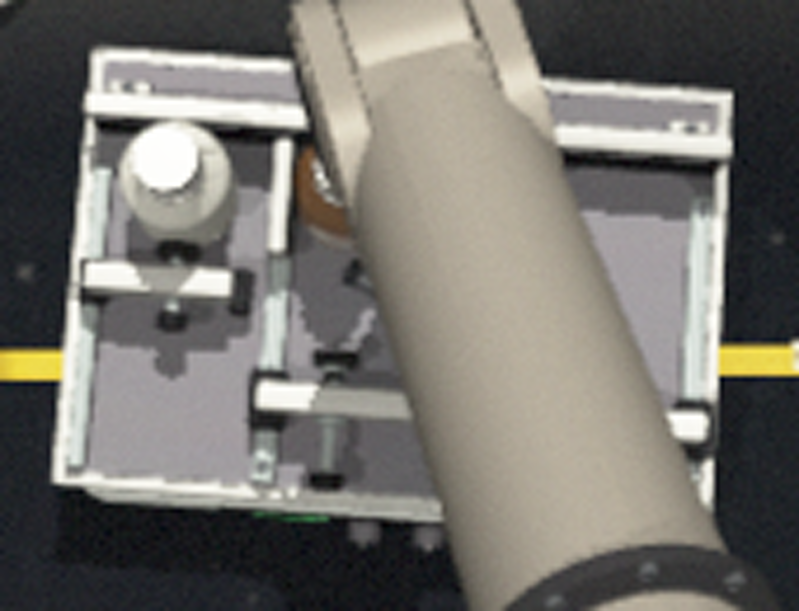

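The finger has stopped moving and force has risen to 6 N at the expected place, so the bottle is home. I'll back straight off, rise and look.

```bash
python3 -m jog '[[[0.15,0,0],0,1],[[0.4,0,0],0,1],[[1,0,0],0,1],[[2.5,0,0],0,1],[[4,0,0],0,1],[[4.5,-2,0],0,1],[[4.5,-5,0],0,1],[[4.5,-5,0],0,1]]'; python3 -c "
from h import *
M=st();print((M.T@ex).round(3),(M.T@ey).round(3));print(shift(-108,-53,330))
crop(grab_frame('side'),230,150,160,120,5,'pics/s11.png')
crop(grab_frame('top'),240,195,170,130,4.7,'pics/t11.png')"
```

```text
clock: 17.05
tcp_pos: [0.599, -0.0526, 0.3452]
orientation: [-0.965, 1.518, -1.524]
contact_force: [-0.3, 0.7, 0.3]
grip_width: 0.0002
t 17.05 tcpS [ 19.8 -45.9 345.2] toolz world deg -24.95 F shaker [-0.32, 0.66] 0.28 grip 0.0002
[-0.349  0.007  0.937] [-0.937  0.    -0.349]
[  5.13   1.43 -11.74]
```

View pics/s11.png

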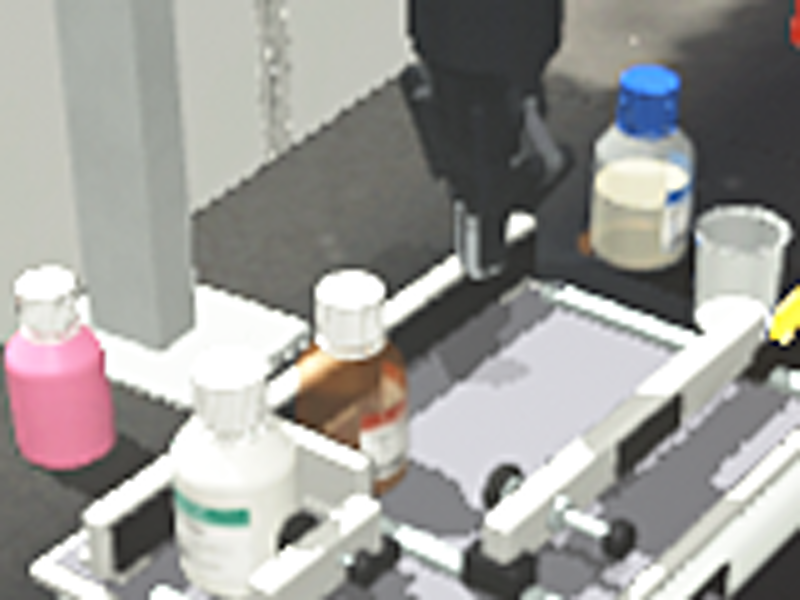

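View pics/t11.png

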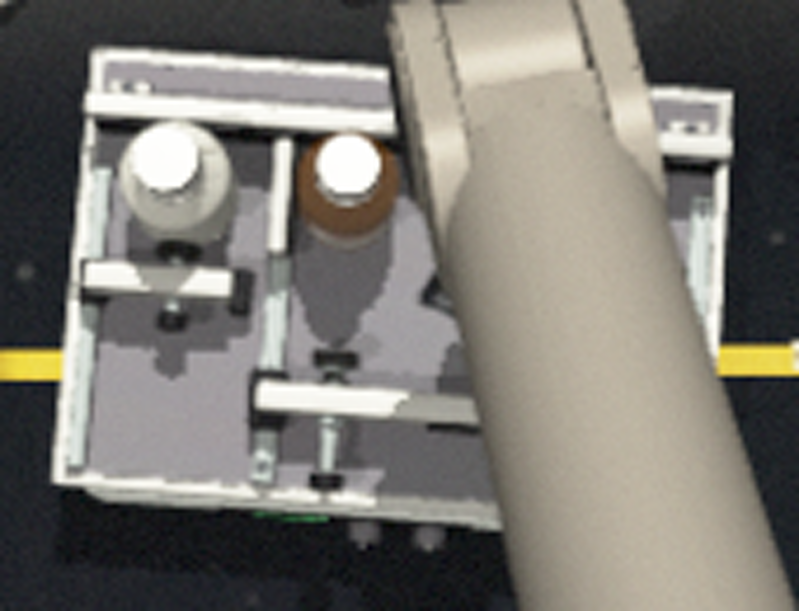

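The bottle is standing at the corner of bar and stop (cap at top crop (348,164)), and nothing else has moved. Now over to the push pad, turned square.

```bash
python3 -m jog '[[[1,0,-2.5],0.17,1],[[2,0,-5],0.34,1],[[3,0,-7.5],0.52,1],[[4,0,-10],0.69,1],[[5.1,0,-11.8],0.87,1],[[5.1,0,-11.8],1.04,1],[[5.1,0,-11.8],1.215,1],[[5.1,0,-11.8],1.215,1],[[5.1,0,-11.8],1.215,1]]'; python3 -c "
from h import *
M=st();print((M.T@ex).round(3),(M.T@ey).round(3));print(shift(-108,-53,273),get_obs()['joints'].round(2))
f=grab_frame('top');crop(f,240,195,170,130,4.7,'pics/t12.png')
p=onz(f,348/4.7+240-.4,163/4.7+195-.4,.187);print('bottle cap',S(p))"
```

```text
clock: 18.27
tcp_pos: [0.4693, -0.049, 0.3409]
orientation: [-0.082, -2.183, 2.183]
contact_force: [-1.0, -1.3, 0.4]
grip_width: -0.0003
t 18.27 tcpS [-109.8  -52.4  340.9] toolz world deg -94.33 F shaker [-0.93, -1.4] 0.39 grip -0.0003
[-1.    -0.001  0.003] [-0.003 -0.    -1.   ]
[-0.19  6.79  0.06] [ 0.09  0.23 -0.14  2.08  0.04  0.83 -1.72]
bottle cap [ 48.5  30.3 187. ]
```

View pics/t12.png

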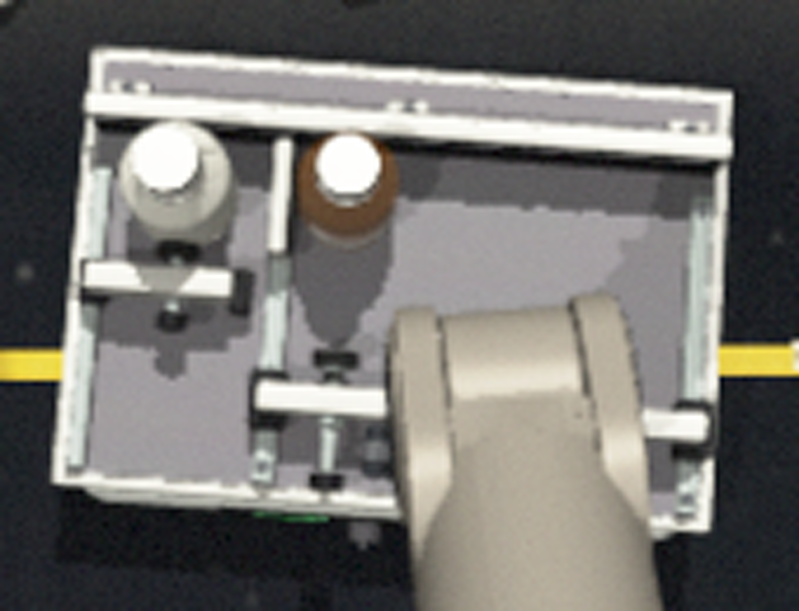

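```bash
python3 -m jog '[[[0.3,2,0],0,1],[[0.3,4,0],0,1],[[0.2,5.8,0],0,1],[[0.2,6.7,0],0,1],[[0.2,6.7,0],0,1],[[0.2,6.7,0],0,1]]'; python3 -c "
from h import *
M=st()
crop(grab_frame('side'),270,180,160,120,5,'pics/s13.png')"
```

```text
clock: 19.08
tcp_pos: [0.4678, -0.0489, 0.2748]
orientation: [-0.087, -2.182, 2.182]
contact_force: [0.1, 0.5, -0.2]
grip_width: -0.0002
t 19.07 tcpS [-111.4  -52.5  274.8] toolz world deg -94.52 F shaker [0.01, 0.51] -0.16 grip -0.0002
```

View pics/s13.png

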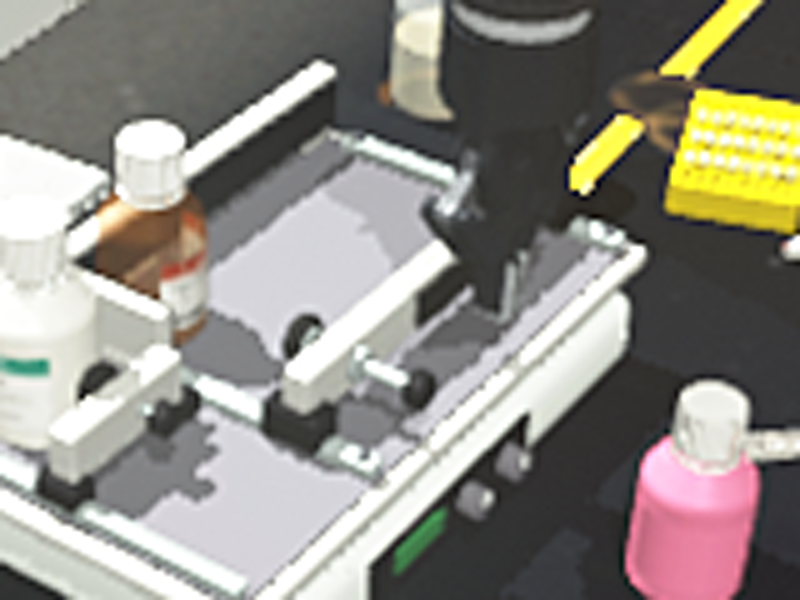

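The fingers stand in front of the push pad at side crop (430,290). Approaching the pad.

```bash
python3 -m jog '[[[-0.4,0.1,0],0,1],[[-0.8,0.1,0],0,1],[[-1.1,0.1,0],0,1],[[-1.3,0.1,0],0,1],[[-1.5,0.1,0],0,1],[[-1.7,0.1,0],0,1],[[-1.9,0.1,0],0,1]]'; python3 -c "
from h import *
M=st()"
python3 -m jog '[[[-0.2,0,0],0,1],[[-0.4,0,0],0,1],[[-0.6,0,0],0,1],[[-0.8,0,0],0,1],[[-1.0,0,0],0,1]]'; python3 -c "
from h import *
M=st()"
```

```text
clock: 20.0
tcp_pos: [0.4848, -0.0503, 0.2726]
orientation: [-0.08, -2.178, 2.179]
contact_force: [-8.8, 1.4, 5.6]
grip_width: -0.0001
t 20.0 tcpS [-94.3 -52.6 272.6] toolz world deg -94.54 F shaker [-8.88, 0.71] 5.6 grip -0.0001
clock: 20.62
tcp_pos: [0.4941, -0.0511, 0.2724]
orientation: [-0.079, -2.177, 2.178]
contact_force: [-8.6, 0.7, 6.5]
grip_width: 0.0001
t 20.62 tcpS [-84.9 -52.6 272.4] toolz world deg -94.54 F shaker [-8.62, 0.03] 6.52 grip 0.0001
```

The bar is moving at about 8.7 N. Continuing.

```bash
python3 -m jog '[[[-0.25,0,0],0,1],[[-0.5,0,0],0,1],[[-0.75,0,0],0,1],[[-1.0,0,0],0,1],[[-1.25,0,0],0,1],[[-1.5,0,0],0,1],[[-1.75,0,0],0,1],[[-2,0,0],0,1],[[-2.25,0,0],0,1],[[-2.45,0,0],0,1]]'; python3 -c "
from h import *
M=st()
crop(grab_frame('side'),270,180,160,120,5,'pics/s14.png')
crop(grab_frame('top'),240,195,170,130,4.7,'pics/t14.png')"
```

```text
clock: 21.88
tcp_pos: [0.5186, -0.0531, 0.2725]
orientation: [-0.079, -2.177, 2.178]
contact_force: [-10.1, -0.1, 6.3]
grip_width: 0.0001
t 21.88 tcpS [-60.3 -52.7 272.5] toolz world deg -94.54 F shaker [-10.08, -0.84] 6.28 grip 0.0001
```

View pics/s14.png

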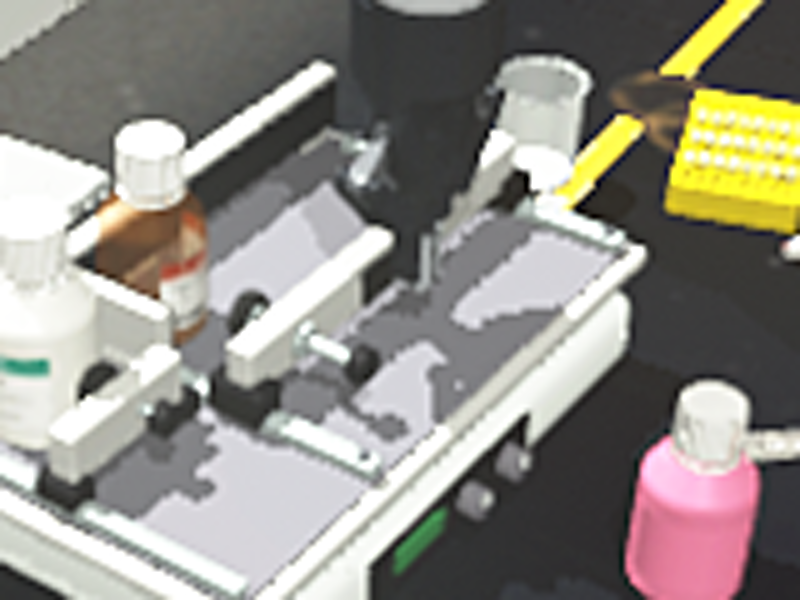

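View pics/t14.png

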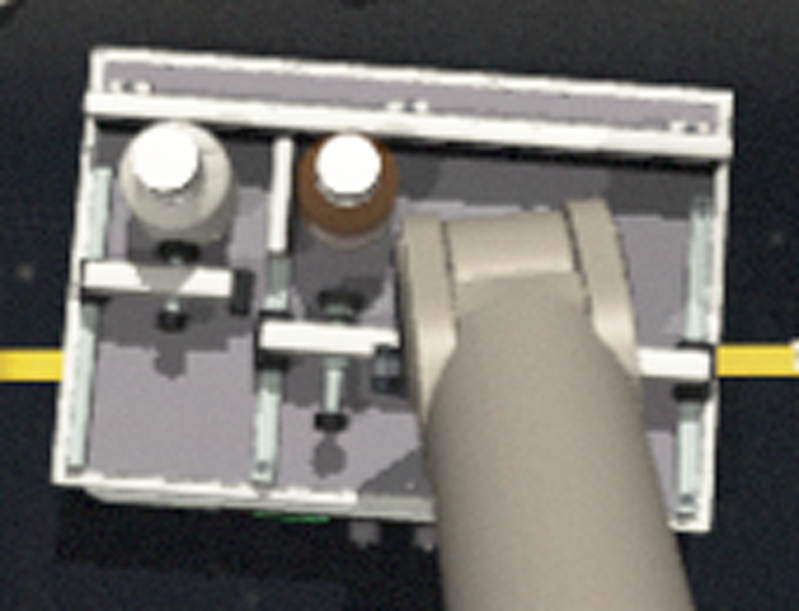

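The foot is at top crop (340,297) and the bottle's front at about (347,243), so roughly 25 mm remain. Advancing more slowly.

```bash
python3 -m jog '[[[-0.2,0,0],0,1],[[-0.4,0,0],0,1],[[-0.6,0,0],0,1],[[-0.8,0,0],0,1],[[-1.0,0,0],0,1],[[-1.2,0,0],0,1],[[-1.4,0,0],0,1]]'>/dev/null; python3 -c "
from h import *
M=st();print(get_obs()['moment'])"
for k in 1; do python3 -m jog '[[[-0.1,0,0],0,1],[[-0.2,0,0],0,1]]'>/dev/null; python3 -c "
from h import *
M=st();print(get_obs()['moment'])
crop(grab_frame('top'),240,195,170,130,4.7,'pics/t15.png')
"; done
```

```text
t 22.85 tcpS [-46.4 -52.6 272.4] toolz world deg -94.54 F shaker [-9.39, 0.44] 6.72 grip 0.0002
[0.22737088 1.83790107 0.0023949 ]
t 23.1 tcpS [-44.4 -52.7 272.4] toolz world deg -94.54 F shaker [-8.74, 0.28] 6.61 grip -0.0002
[0.18619783 1.82963585 0.00582147]
```

View pics/t15.png

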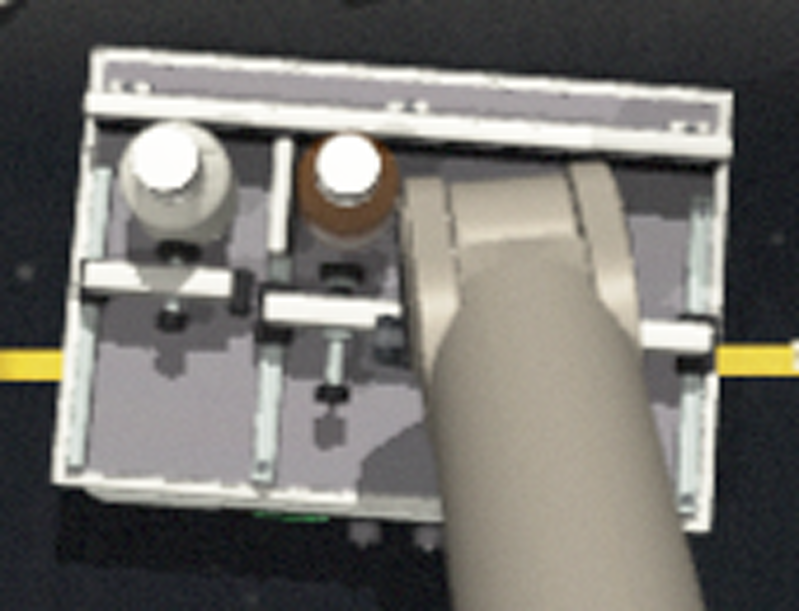

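The foot (crop y about 262) is now about 10 mm from the glass. I'll use 1 mm rows and watch force and moment.

```bash
cat > r.py <<'E'
from h import *
o=get_obs();print(round(o["clock"],2),"x",S(o["tcp_pos"])[0],"Fx",round(float(o["contact_force"]@ex),2),"Fz",round(o["contact_force"][2],2),"My",round(float(o["moment"]@ey),3))
E
for k in 1; do
python3 -m jog '[[[-0.1,0,0],0,1],[[-0.2,0,0],0,1]]'>/dev/null; python3 r.py
python3 -m jog '[[[-0.1,0,0],0,1],[[-0.2,0,0],0,1]]'>/dev/null; python3 r.py
python3 -m jog '[[[-0.1,0,0],0,1]]'>/dev/null; python3 r.py
python3 -m jog '[[[-0.1,0,0],0,1]]'>/dev/null; python3 r.py
done
```

```text
23.4 x -42.4 Fx -9.34 Fz 5.1 My 1.833
23.65 x -40.3 Fx -9.39 Fz 5.22 My 1.906
23.77 x -39.4 Fx -8.61 Fz 6.04 My 1.87
23.9 x -38.4 Fx -9.56 Fz 6.02 My 1.873
```

```bash
python3 -m jog '[[[-0.1,0,0],0,1]]'>/dev/null; python3 r.py
python3 -m jog '[[[-0.1,0,0],0,1]]'>/dev/null; python3 r.py
python3 -c "
from h import *
crop(grab_frame('top'),240,195,170,130,4.7,'pics/t16.png')"
```

```text
24.02 x -37.3 Fx -8.49 Fz 5.55 My 1.862
24.15 x -36.4 Fx -8.48 Fz 5.54 My 1.922
```

View pics/t16.png

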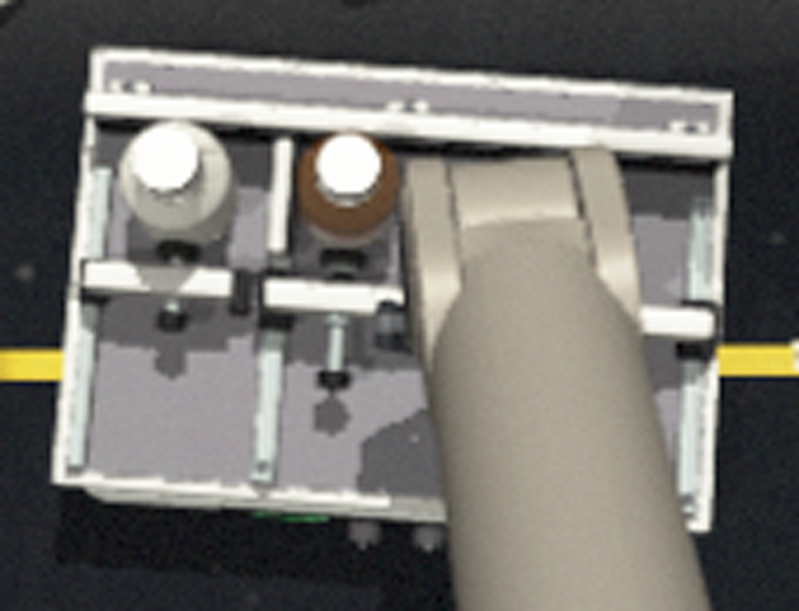

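The foot's rear edge (crop y about 249) is close to the glass. One row at a time from here.

```bash
python3 -m jog '[[[-0.1,0,0],0,1]]'>/dev/null; python3 r.py
python3 -m jog '[[[-0.1,0,0],0,1]]'>/dev/null; python3 r.py
```

```text
24.32 x -35.4 Fx -8.57 Fz 5.66 My 1.851
24.45 x -34.4 Fx -9.63 Fz 6.64 My 1.9
```

```bash
python3 -m jog '[[[-0.1,0,0],0,1]]'>/dev/null; python3 r.py
```

```text
24.57 x -33.4 Fx -9.78 Fz 5.42 My 1.882
```

```bash
python3 -m jog '[[[-0.1,0,0],0,1]]'>/dev/null; python3 r.py
```

```text
24.7 x -32.3 Fx -9.41 Fz 6.43 My 1.845
```

```bash
python3 -m jog '[[[-0.1,0,0],0,1]]'>/dev/null; python3 r.py
```

```text
24.82 x -31.3 Fx -9.23 Fz 5.91 My 1.871
```

```bash
python3 -m jog '[[[-0.1,0,0],0,1]]'>/dev/null; python3 r.py
```

```text
24.95 x -30.4 Fx -10.4 Fz 7.35 My 2.014
```

```bash
python3 -c "
from h import *
crop(grab_frame('side'),270,180,160,120,5,'pics/s17.png')
crop(grab_frame('top'),240,195,170,130,4.7,'pics/t17.png')"
```

```text
(no output)
```

View pics/t17.png

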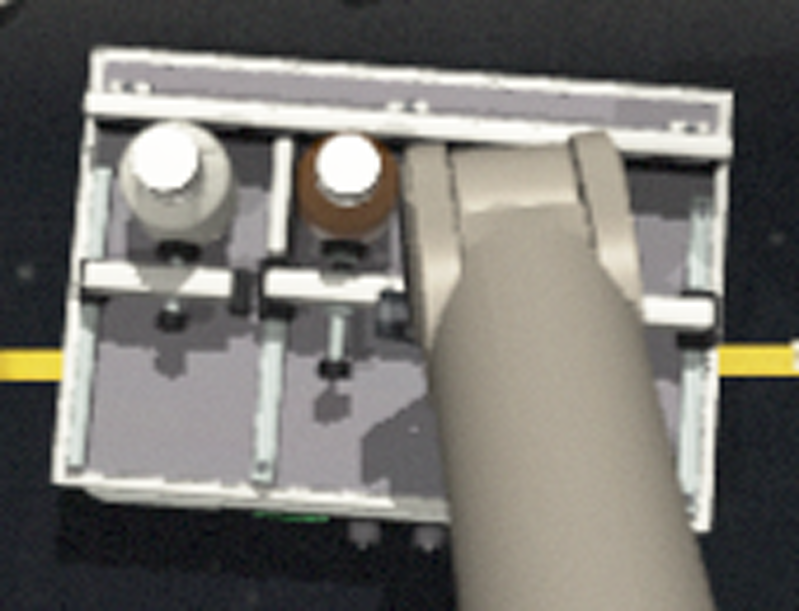

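View pics/s17.png

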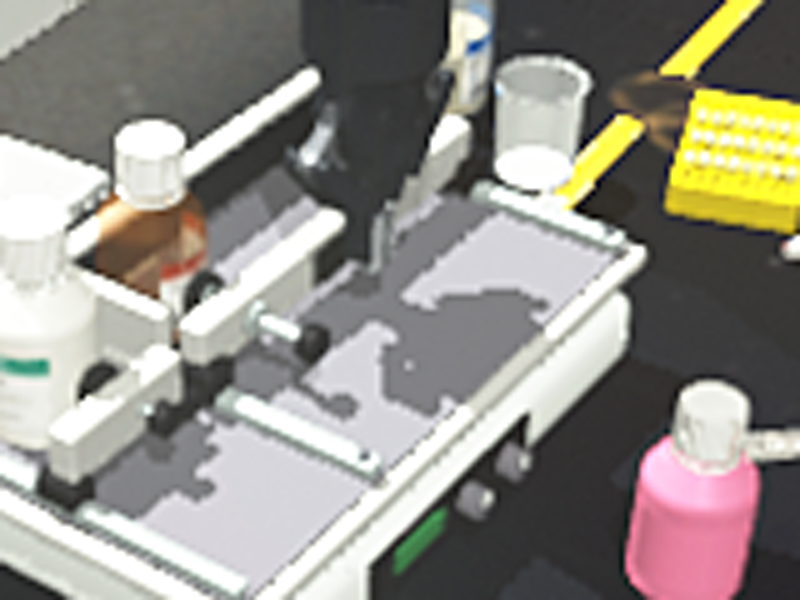

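The moment just rose above its steady 1.87, so the foot is beginning to touch (x about -30.6). Target is about +6 N: Fx near -15, x near -28.2. I'll use 0.5 mm rows.

```bash
python3 -m jog '[[[-0.05,0,0],0,1]]'>/dev/null; python3 r.py
python3 -m jog '[[[-0.05,0,0],0,1]]'>/dev/null; python3 r.py
```

```text
25.18 x -30.1 Fx -10.92 Fz 7.15 My 2.176
25.3 x -29.7 Fx -11.51 Fz 7.76 My 2.305
```

```bash
python3 -m jog '[[[-0.05,0,0],0,1]]'>/dev/null; python3 r.py
```

```text
25.43 x -29.3 Fx -11.55 Fz 8.93 My 2.456
```

```bash
python3 -m jog '[[[-0.05,0,0],0,1]]'>/dev/null; python3 r.py
python3 -m jog '[[[-0.05,0,0],0,1]]'>/dev/null; python3 r.py
```

```text
25.55 x -29.0 Fx -12.87 Fz 9.38 My 2.586
25.68 x -28.6 Fx -13.24 Fz 9.29 My 2.622
```

```bash
python3 -m jog '[[[0,0,0],0,1]]'>/dev/null; python3 r.py
```

```text
25.8 x -28.7 Fx -12.08 Fz 8.97 My 2.569
```

Force and moment both give about 4 N on the foot. The contact slope of roughly 2 N/mm suggests some give in the rubber pad. About 1 mm more.

```bash
python3 -m jog '[[[-0.05,0,0],0,1]]'>/dev/null; python3 r.py
python3 -m jog '[[[-0.05,0,0],0,1]]'>/dev/null; python3 r.py
```

```text
25.93 x -28.4 Fx -13.28 Fz 9.08 My 2.771
26.05 x -28.0 Fx -14.68 Fz 11.25 My 2.908
```

```bash
python3 -m jog '[[[-0.03,0,0],0,1]]'>/dev/null; python3 r.py
```

```text
26.18 x -27.8 Fx -14.62 Fz 10.6 My 3.021
```

Estimates at this point: force +5.4 N, moment +5.6 N, position 5.6 to 7.4 N, so about 6 N. I'll let go straight back, then up and away.

```bash
python3 -m jog '[[[0.1,0,0],0,1],[[0.4,0,0],0,1],[[1,0,0],0,1],[[2.5,0,0],0,1],[[3.5,0,0],0,1],[[3.5,-3,0],0,1],[[3.5,-8,0],0,1],[[3.5,-12,0],0,1],[[3.5,-12,0],0,1]]'; python3 -m jog '[[[0,0,6],0,1],[[0,0,12],0,1],[[0,0,18],0,1],[[0,0,24],0,1],[[0,0,24],0,1],[[0,0,24],0,1],[[0,0,24],0,1]]';  python3 -c "
from h import *
st()
crop(grab_frame('side'),250,160,160,120,5,'pics/s18.png')
crop(grab_frame('top'),240,195,170,130,4.7,'pics/t18.png')"
```

```text
clock: 27.3
tcp_pos: [0.5201, -0.053, 0.3966]
orientation: [-0.095, -2.184, 2.184]
contact_force: [-0.9, 0.8, -0.4]
grip_width: -0.0003
clock: 28.18
tcp_pos: [0.501, -0.2904, 0.3927]
orientation: [-0.083, -2.183, 2.181]
contact_force: [0.2, 0.0, -1.1]
grip_width: -0.0002
t 28.18 tcpS [ -59.3 -290.7  392.7] toolz world deg -94.38 F shaker [0.17, 0.02] -1.15 grip -0.0002
```

View pics/s18.png

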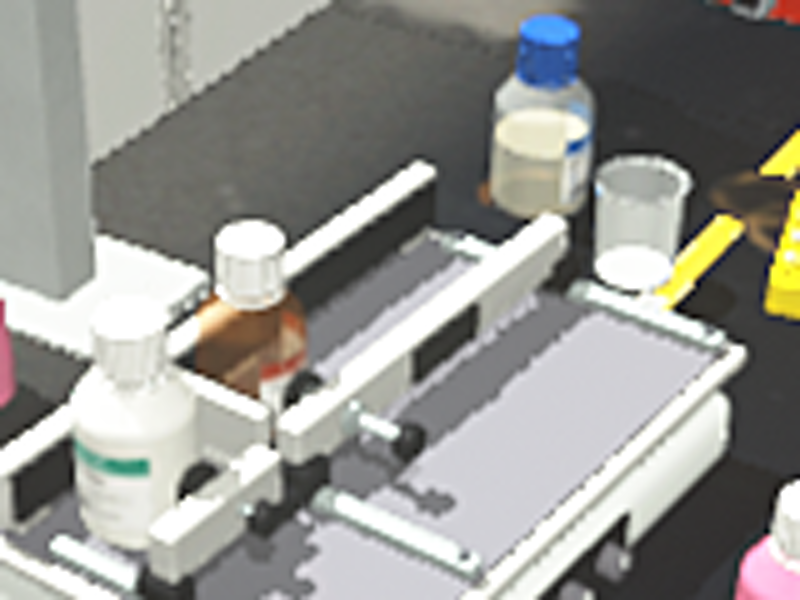

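View pics/t18.png

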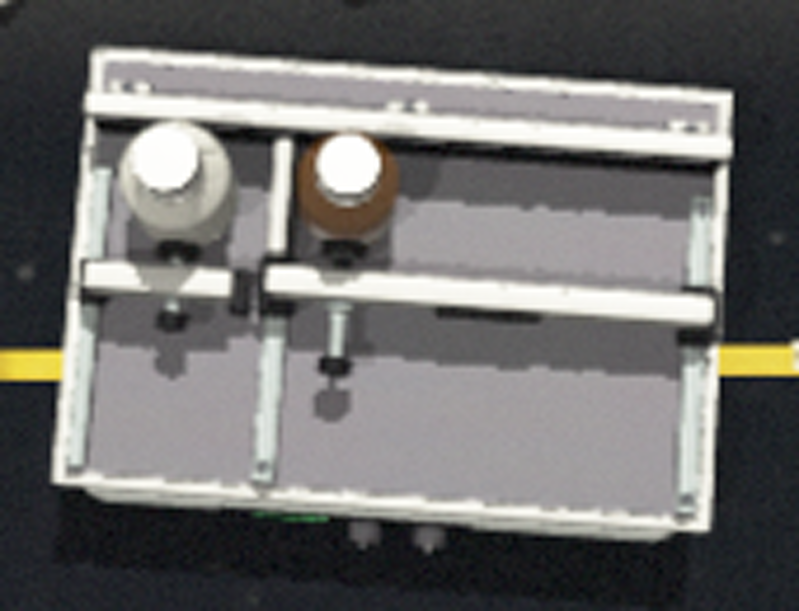

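The bottle is standing in the corner, its cap at top crop (348,166). The foot at (343,252) bears on it, the bar is holding, and the robot is clear. The white bottle and the bench items look unchanged.

```bash
python3 -c "
from bench import *
print(hand_in())"
```

```text
the job is handed in; nothing more can be done
None
```

The amber bottle is home against the end stop and the rear bar, clamped with an estimated 6 N. I handed the job in at about 28 s with the robot clear of everything.

**Bottle:** I pushed it about 143 mm along the bar with the side of the closed fingers, using 1.5 to 3 N on the way. I stopped when the push rose to about 6 N at the stop. The pictures during the push showed it upright and against the bar. My last measurement put it at (48.5, 30.3) mm against a home of (46, 31). The 2.5 mm in x is probably camera error, because the bar blocks anything past 46.

**Clamp:** The bar slid in at about 9 N. I felt the foot touch the glass and pressed about 3 mm further before letting go. My three estimates of the foot force do not quite agree:

| Estimate from | Foot force |
|---|---|
| Wrist force | 5.4 N |
| Wrist moment | 5.6 N |
| Travel, depending on how much the rubber push pad gives | 5.6 to 7.4 N |

I did not measure the foot force again after letting go.

**Final check:** The last pictures showed the foot against the glass, the bar where I left it, and the cap still on. The white bottle and the other items in view (buffer bottle, beaker) had not visibly moved. The wash bottle was outside those close-ups, but the arm never went near it.

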